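Rinse the toppled spray-gun cup on the keyed rinse port

TASK

The small spray-gun paint cup with the knurled metal collar has been knocked over: stand it up, set it collar-down over the spigot of the rinse port and turn it until the keyways hidden inside the collar drop over the spigot's pin. Then push it fully home on the seat against the spring valve, and finish with the robot still holding it pushed home, so that the rinse valve stays open. Leave the sample jar and the tub on either side of the port where they stand.

Things in the scene. Friction and masses are not known exactly. Their poses are not given: they have to be found in the camera images.
- cup: spray-gun paint cup, rigid, one piece, round, 56 mm across, 80 mm tall, about 0.16 kg: knurled bare metal collar from the underside to 44 mm up, white plastic cup (46 mm), flat black lid (49 mm). Origin: centre of the collar's open underside; z: along its axis to the lid. Starts lying on its side (axis level, 28 mm above the bench), lid towards +y within 0.5 rad; it can roll
- cup_grip (a point): point on the cup's axis inside the knurled collar, 38 mm from the underside (42 mm below the lid's top); the collar is solid here, 56 mm across, a good height to grip across the diameter, both lying and upright; axes as the cup's
- cup_bore (a point): inner end of the bore in the collar's underside, on the cup's axis, 28 mm from the underside. The bore is 31 mm across; four straight keyways run its whole length, a quarter turn apart, each 9.5 mm wide and reaching 22 mm from the axis. Nothing on the outside shows where they are. Twisting on against the pin makes the cup bind
- rinse_port: rinse port, fixed to the bench: aluminium plate 110 x 110 mm, 10 mm thick, with four corner screws (5 mm proud), a brass nipple on its far side, and in its middle a round raised seat with an upright steel spigot. Origin: centre of the plate's underside, on the bench; z up
- seat (a point): centre of the raised seat (60 mm across, 18 mm above the bench), on the spigot's axis. The collar's underside lies on it when the cup is home. No keyway leads sideways, so the cup does not lock there: let go, the spring lifts it
- spigot_top (a point): centre of the spigot's flat top, 20 mm above the seat. The spigot is 28 mm across, tapered over its top 4 mm to 22 mm. A 5 mm cross pin sticks out level on both sides to 20 mm from the axis, its upper edge 9.5 mm above the seat: there the collar stops until keyways stand over the pin (within 0.11 rad). The pin's direction differs every time and is not reported; a quarter turn passes one fit
- valve (a joint): brass poppet of the spring valve on the spigot, pushed down by the bottom of the cup's bore, in m: 0 closed (its top 35 mm above the seat), about 0.007 with the cup home. It is touched only once the cup has dropped 2.5 mm past the pin's upper edge; the spring then pushes back with 4 N, rising to 11 N at home, where the seat is rigid
- sample_jar: bystander: red and white sample jar, 48 mm across, 58 mm tall, standing loose; origin: centre of its underside
- tub: bystander: white plastic tub with a green rim, 74 mm across, 74 mm tall, standing loose; origin: centre of its underside

How it is judged:
On the way, in this order (a step that is already met when the one before it is completed fails the run):
1. the cup is upright, lid on top (angle between cup's own z axis and vertical below 0.2 rad), for 0.2 s.
2. the cup is home on the rinse port's seat, keyways over the pin, the valve pushed open (horizontal distance between cup and seat below 0.003 m and z of cup in the frame of rinse_port below 0.0205 m and angle between cup's own z axis and vertical below 0.06 rad and value of joint valve above 0.0048 m), for 0.2 s.
At the end, for the whole second after the job is handed in: the cup is upright (within 0.06 rad) and centred on the spigot (3 mm), its collar home on the seat (gap under 2.5 mm), the valve pushed in more than 4.8 mm, and the robot's fingers are still on the cup (more than 2 N), holding it there (all of step 2 and contact force between the fingers and cup above 2 N); the arm keeps its last pose, push and grip.
It fails at once if the sample jar is pushed more than 4 cm from its place (distance of sample_jar from where it was at the start of the episode above 0.04 m).
It fails at once if the tub is pushed more than 4 cm from its place (distance of tub from where it was at the start of the episode above 0.04 m).
It also fails if it takes over 72 s, if anything falls off the work surface, if the arm or the gripper's body presses on something with over 40 N, if the wrist force passes 120 N, or if a joint passes its speed limit or range.

ROBOT

A 6-joint arm with a two-finger parallel gripper is mounted at the origin on the work surface; the furniture and walls round the work are solid. World frame = base frame: x ahead of the robot, y to its left, z up, the work surface at z = 0. Lengths are in m, angles in rad, forces in N, time in s.
With the tool pointing down it reaches from about 0.225 to 0.875 m from the base axis. Payload 3.4 kg.
Tool frame: the origin (TCP) lies on the centre line of the jaws, within the pads' length; the fingertips stand 11 mm ahead of it and the grasp point (between the pads) lies 8 mm behind it; z points along the fingers, y is the line along which they close (so a half turn about z gives the same grasp; the last joint's range is limited). The gripper opens to 85 mm and grips with 20 to 120 N. Pads are 22 mm wide; open, the fingers measure 114 mm over their backs; the gripper's body (76 mm by 85 mm) begins 54 mm behind the grasp point. The pads swing forward as they close: fully open they stand 13 mm farther back than shut.
Start: joints at [-1.225, 0.276, 1.505, -0, 1.361, -0.121], TCP at [0.259, -0.514, 0.242] pointing down, gripper open.
Joint ranges: [-2.89, 2.89], [-0.75, 2.08], [0.22, 2.7], [-1.18, 4.32], [0.11, 2.71], [-2.7, 2.7]. Speed limits (rad/s): [2.57, 2.57, 3.14, 3.14, 3.14, 3.14].

INTERFACE

Orientations are given as a unit quaternion [w, x, y, z].
In Python, from rig import manip, eyes, job gives the robot as it stands.
- The arm moves only by the tool drive_tool, never from a script. Its argument "rows" is a list of rows, each a list of 3 entries, a list of its own where there are three numbers: the turn, a rotation vector about the world's x, y, z in rad, then the shift along the world's x, y, z in cm, then the finger opening in cm, from 0 to 8.54. A call has 1 to 8 rows; each row shifts and turns the commanded pose from where the row before left it; what a row does not reach is not made up. A row lasts 1/8 s, in which the tool goes at most 62.5 mm and 10.7 degrees, less where a joint would pass 70% of its speed; a pose out of reach is approached as far as the arm can. A call is refused whole if a number of a shift passes 6.25 or a number of a turn 0.188, either way. A call with a gripper value outside its range is refused whole. The fingers move at their own pace and stop on an object; "force" is the grip in N (left out, the last holds). Time passes only in rows, so rows that do not move let the fingers close. It gives the time, the measured TCP pose, the force, the opening and the grip force at its end, in the units of the state.
- manip.get_state(): the state, without advancing time (a new reading comes with each control period).
- eyes.get_image(name): name is "scene" or "side" or "wrist"; returns the picture (400x640x3 uint8, red, green, blue); there is no depth.
- eyes.get_calibration(name): a dict with "camera_matrix" (3x3 intrinsics, pixels), "view" (4x4, takes a point from world to camera coordinates). Camera axes: x right, y up, looking along -z (the intrinsics and any distortion apply to the point x, -y, -z); pixel columns grow to the right and rows downward; lengths in m; the calibration is good to about 2 mm. The wrist camera is an equidistant fisheye: a pixel r from the principal point sees the ray r / f radians off the axis. A picture is of the moment at which its call begins: read the wrist's pose just before it. get_calibration takes no time and is no camera call; for the wrist camera it gives the pose at the moment of the call.
- job.sign_off(): hands the job in; it is judged then, once.
The state is a dict: "clock": time; "qpos": joint angles; "qd": joint speeds; "effort": joint torques, N m; "position": TCP position; "ee_rot": TCP orientation; "contact_force": force on the tool from outside, world axes, zero at the start; "moment": the same for the moment, N m; "width": finger opening in m; "gripper_force": force on a finger pad.
Only numpy, scipy, OpenCV 4.12 (cv2) and the standard library are available. Lean on these libraries where they do the work, as an engineer would, in place of code of your own. Each camera call takes 0.05 s, during which the arm holds its last target. There are 200 camera calls.

## Working session

There is one attempt and no reset: what is moved stays moved. The work goes in short steps, Python scripts to look and compute and a tool call to move; the robot and the scene stay as the last step left them, time stands still between calls to the robot, and variables do not carry over. Pictures are saved under pics/ and viewed, at most 10 in all, crops included, and the job is handed in when it is done.

Besides the shell and the picture viewer there is one more tool, called after "Request:" as name(argument=value, ...) on one line, values as JSON. drive_tool: Moves the arm, as the interface text tells. Its arguments: {"type":"object","properties":{"rows":{"type":"array"},"force":{"type":"number"}},"required":["rows"]}

```bash
mkdir -p pics; cat > h.py <<'E'
import numpy as np, cv2
from rig import manip, eyes, job
def snap(n,f):
    im=eyes.get_image(n); cv2.imwrite('pics/'+f,im[:,:,::-1]); return im
def ray(n,uv,cal=None):
    c=cal or eyes.get_calibration(n); K=np.array(c['camera_matrix']); V=np.array(c['view'])
    x=(uv[0]-K[0,2])/K[0,0]; y=(uv[1]-K[1,2])/K[1,1]
    if n=='wrist':
        r=np.hypot(x,y); s=np.sin(r)/r if r>1e-9 else 1; d=np.array([x*s,-y*s,-np.cos(r)])
    else: d=np.array([x,-y,-1.])
    R=V[:3,:3]; return -R.T@V[:3,3], R.T@d
def onz(n,uv,z,cal=None):
    o,d=ray(n,uv,cal); return o+d*(z-o[2])/d[2]
E
python3 - <<'E'
from h import *
a=snap('scene','a.png');b=snap('side','b.png')
s=manip.get_state();print(s)
for n in('scene','side','wrist'):
    c=eyes.get_calibration(n);print(n,np.round(c['camera_matrix'],1).tolist(),np.round(c['view'],3).tolist(),[k for k in c])
E
```

```text
{'clock': 0.1, 'qpos': array([-1.22497069e+00,  2.76565030e-01,  1.50596164e+00, -3.53119495e-05,
        1.36069310e+00, -1.21019965e-01]), 'qd': array([-0.00080756, -0.0017352 , -0.00118399, -0.00100292,  0.00036382,
        0.00093001]), 'effort': array([ 9.20544917e-04, -4.17698050e+01, -2.46405566e+01, -1.90115288e-04,
        5.79975531e-03, -9.96227357e-06]), 'position': array([ 0.25861986, -0.51308049,  0.2415251 ]), 'ee_rot': array([-8.06485501e-04,  9.72879194e-01,  2.31312368e-01, -1.08409321e-04]), 'contact_force': array([ 0.05362441, -0.67278981, -0.12360239]), 'moment': array([-0.01936982,  0.06067117, -0.00813584]), 'gripper_force': 0.0, 'width': 0.08523091621399305}
scene [[499.9, 0.0, 323.7], [0.0, 499.9, 207.5], [0.0, 0.0, 1.0]] [[-0.89, -0.456, -0.016, 0.366], [0.217, -0.454, 0.864, -0.173], [-0.402, 0.765, 0.503, -0.996], [0.0, 0.0, 0.0, 1.0]] ['camera_matrix', 'view']
side [[483.0, 0.0, 315.7], [0.0, 483.0, 201.5], [0.0, 0.0, 1.0]] [[-0.949, -0.315, -0.018, 0.401], [0.197, -0.636, 0.746, -0.168], [-0.247, 0.705, 0.665, -0.91], [0.0, 0.0, 0.0, 1.0]] ['camera_matrix', 'view']
wrist [[309.7, 0.0, 318.8], [0.0, 309.7, 200.0], [0.0, 0.0, 1.0]] [[0.45, -0.893, -0.001, -0.574], [0.862, 0.435, -0.259, 0.033], [0.232, 0.116, 0.966, -0.378], [0.0, 0.0, 0.0, 1.0]] ['camera_matrix', 'view']
```

View pics/a.png

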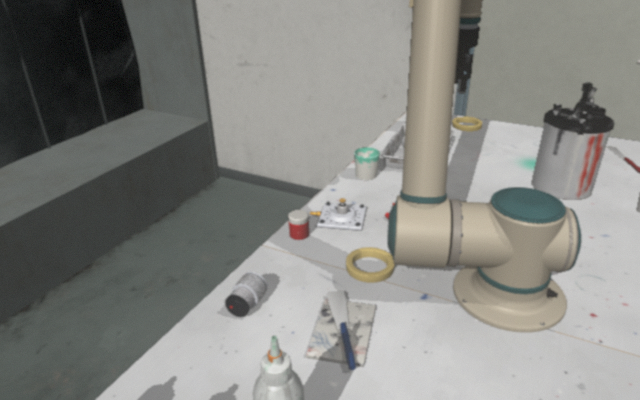

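View pics/b.png

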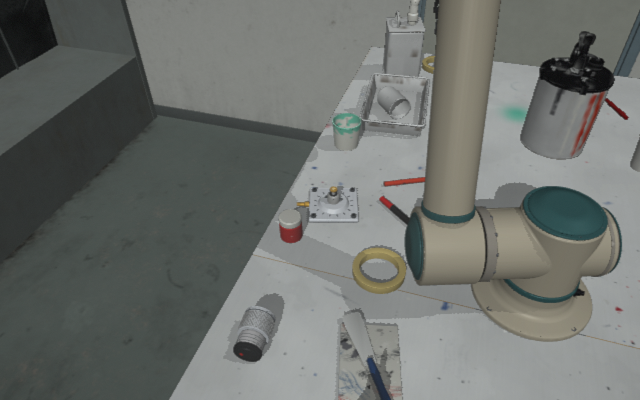

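The side picture shows the cup lying with its collar near (263,315) and its lid at (248,352). The spigot is at (335,195), the jar at (290,228) and the tub at (347,130). I'll work out positions from these pixels.

```bash
python3 - <<'E'
from h import *
def tri(p,q):
    o1,d1=ray('side',p);o2,d2=ray('scene',q)
    A=np.c_[d1,-d2];t=np.linalg.lstsq(A,o2-o1,rcond=None)[0];return (o1+d1*t[0]+o2+d2*t[1])/2
P=lambda *a:print(*[np.round(x,3) if not isinstance(x,str) else x for x in a])
P('lid',onz('side',(248,352),.028),onz('scene',(238,304),.028))
P('collar end', onz('side',(265,313),.05),onz('scene',(254,282),.05))
P('spigot',onz('side',(335,192),.045),onz('scene',(342,204),.045))
P('jar',onz('side',(290,217),.058),onz('scene',(298,215),.058),'tub',onz('side',(347,119),.074),onz('scene',(367,153),.074))
P('plate corners',*[onz('side',p,.01)for p in((309,186),(357,185),(359,219),(309,220))])
a=cv2.imread('pics/b.png')[270:390,200:320];b=cv2.imread('pics/a.png')[255:335,205:285]
cv2.imwrite('pics/c.png',np.hstack([cv2.resize(a,(400,400)),cv2.resize(b,(400,400))]))
E
```

```text
lid [0.442 0.294 0.028] [0.446 0.286 0.028]
collar end [0.437 0.228 0.05 ] [0.438 0.24  0.05 ]
spigot [ 0.416 -0.116  0.045] [ 0.419 -0.114  0.045]
jar [0.477 0.001 0.058] [ 0.479 -0.003  0.058] tub [ 0.459 -0.367  0.074] [ 0.458 -0.362  0.074]
plate corners [ 0.492 -0.158  0.01 ] [ 0.385 -0.195  0.01 ] [ 0.352 -0.084  0.01 ] [ 0.454 -0.049  0.01 ]
```

View pics/c.png

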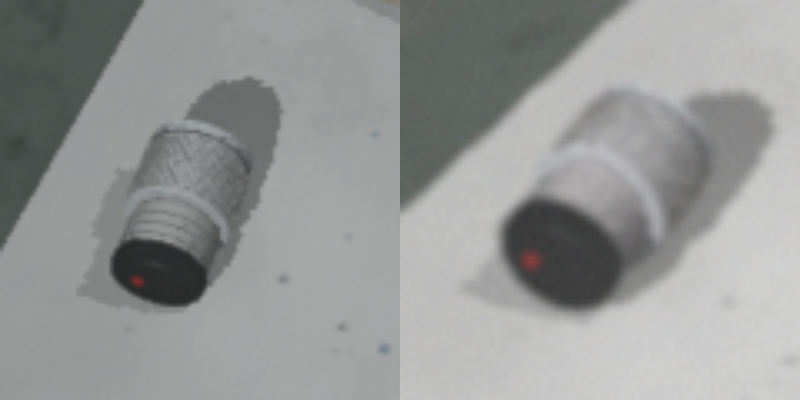

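The crops show the lid centre at about (247,352) in side, with the collar pointing to -y. I'll pass over the port on the way, turning the jaws to close along x.

Request:
drive_tool(rows=[[[0,0,0.14],[2,4.3,0],8.5],[[0,0,0.14],[2,4.3,0],8.5],[[0,0,0.14],[2,4.3,0],8.5],[[0,0,0.14],[2,4.3,0],8.5],[[0,0,0.14],[2,4.3,0],8.5],[[0,0,0.14],[2,4.3,0],8.5],[[0,0,0.14],[2,4.3,0],8.5],[[0,0,0.13],[2,4.3,0],8.5]])

```text
clock: 1.1
position: [0.419, -0.168, 0.2421]
ee_rot: [-0.0, 0.704, 0.711, 0.0]
contact_force: [0.9, -1.1, 0.7]
width: 0.0852
gripper_force: 0.0
```

```bash
python3 - <<'E'
from h import *
s=manip.get_state();c=eyes.get_calibration('wrist');im=snap('wrist','d.png');print(s['position'],s['ee_rot'],s['qpos'])
np.save('dv.npy',c['view'])
K=np.array(c['camera_matrix']);V=np.array(c['view'])
E
```

```text
[ 0.41900849 -0.16795835  0.24208216] [-1.10846759e-04  7.03508957e-01  7.10686383e-01  5.09856292e-06] [-5.35636798e-01  8.82402214e-02  1.74726509e+00  6.58904336e-05
  1.30629996e+00 -5.45804486e-01]
```

View pics/d.png

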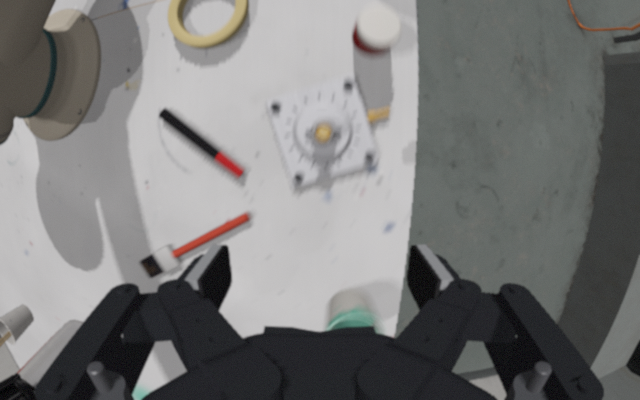

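The wrist view shows the port with its spigot at about (323,132), screws at (277,107), (348,86), (370,159) and (298,178), and the jar at (378,28). I'll crop the spigot to see the pin.

```bash
python3 - <<'E'
from h import *
im=cv2.imread('pics/d.png');cv2.imwrite('pics/e.png',cv2.resize(im[72:197,263:388],(600,600),interpolation=cv2.INTER_CUBIC))
V=np.load('dv.npy');K=eyes.get_calibration('wrist')['camera_matrix'];c=dict(camera_matrix=K,view=V)
s=[onz('wrist',p,.015,c) for p in((277,107),(348,86),(370,159),(298,178))];print(np.round(s,4),np.mean(s,0))
print(onz('wrist',(323,132),.053,c))
E
```

```text
[[ 0.3709 -0.0887  0.015 ]
 [ 0.4518 -0.0637  0.015 ]
 [ 0.4795 -0.1482  0.015 ]
 [ 0.3951 -0.172   0.015 ]] [ 0.42431195 -0.11815951  0.015     ]
[ 0.42334676 -0.11607773  0.053     ]
```

View pics/e.png

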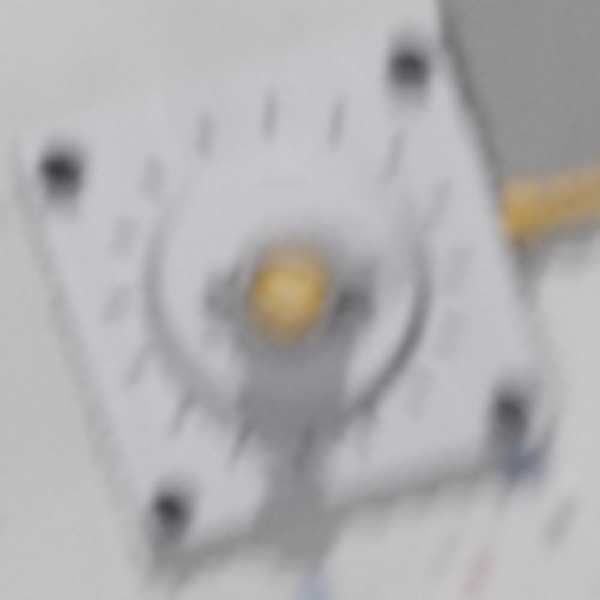

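Request:
drive_tool(rows=[[[0,0,0],[0.2,4.5,0],8.5],[[0,0,0],[0.2,4.5,0],8.5],[[0,0,0],[0.2,4.5,0],8.5],[[0,0,0],[0.2,4.5,0],8.5],[[0,0,0],[0.2,4.5,0],8.5],[[0,0,0],[0.2,4.5,0],8.5],[[0,0,0],[0.2,4.5,0],8.5],[[0,0,0],[0,0,0],8.5]])

```text
clock: 2.15
position: [0.4324, 0.1478, 0.2419]
ee_rot: [-0.001, 0.704, 0.711, -0.0]
contact_force: [0.3, -1.4, 0.1]
width: 0.0851
gripper_force: 0.0
```

```bash
python3 - <<'E'
from h import *
s=manip.get_state();c=eyes.get_calibration('wrist');im=snap('wrist','f.png');print(s['position'],s['ee_rot'],s['qpos'])
np.save('fv.npy',c['view'])
E
```

```text
[0.43242789 0.14777637 0.2419244 ] [-5.08883222e-04  7.03509042e-01  7.10686125e-01 -8.52886370e-07] [1.76187877e-01 9.71166970e-02 1.73746889e+00 8.60349577e-04
 1.30759517e+00 1.65813821e-01]
```

View pics/f.png

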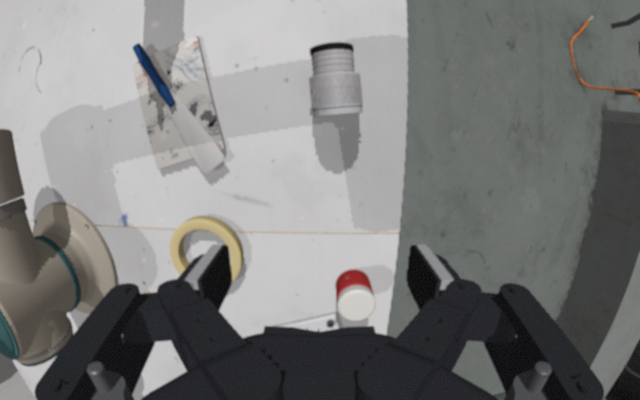

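The pin in crop e lies roughly level, with ends at about (215,292) and (355,298). In the new wrist view the cup's lid is at (331,47), the collar spans cols 312–361 over rows 72–113, and the jar is at (355,298).

```bash
python3 - <<'E'
from h import *
K=eyes.get_calibration('wrist')['camera_matrix']
c=dict(camera_matrix=K,view=np.load('fv.npy'));d=dict(camera_matrix=K,view=np.load('dv.npy'))
V=np.array(c['view']);print('cam',-V[:3,:3].T@V[:3,3])
im=cv2.imread('pics/f.png');hsv=cv2.cvtColor(im,cv2.COLOR_BGR2HSV)
g=im[:,:,1].astype(float)
# knurl/cup edges per row: strongest gradient positions
for r in range(44,118,6):
    row=cv2.GaussianBlur(g,(0,0),1)[r]; dx=np.diff(row)
    l=300+np.argmin(dx[300:325]); R=345+np.argmax(np.abs(dx[345:372]))
    a=onz('wrist',(l+.5,r),.028,c);b=onz('wrist',(R+.5,r),.028,c);print(r,l,R,np.round(a[:2],4),np.round(b[:2],4),np.round((a+b)[:2]/2,4))
print('lid top edge',onz('wrist',(331,43),.05,c),'under',onz('wrist',(337,114),.054,c))
p=[onz('wrist',(263+x/4.8,72+y/4.8),.025,d) for x,y in((215,292),(355,298))];v=p[1]-p[0];print(p,np.arctan2(v[1],v[0]))
E
```

```text
cam [0.43218956 0.21345862 0.37304719]
44 322 351 [0.4354 0.2984] [0.4674 0.2994] [0.4514 0.2989]
50 310 353 [0.4223 0.2912] [0.4697 0.2924] [0.446  0.2918]
56 310 353 [0.4224 0.2842] [0.4697 0.2854] [0.4461 0.2848]
62 311 353 [0.4236 0.2773] [0.4698 0.2784] [0.4467 0.2779]
68 312 354 [0.4247 0.2704] [0.4709 0.2715] [0.4478 0.271 ]
74 312 359 [0.4248 0.2636] [0.4765 0.2649] [0.4507 0.2642]
80 308 360 [0.4205 0.2568] [0.4777 0.2581] [0.4491 0.2574]
86 309 360 [0.4217 0.25  ] [0.4778 0.2513] [0.4497 0.2506]
92 309 361 [0.4217 0.2432] [0.479  0.2445] [0.4504 0.2439]
98 310 361 [0.4229 0.2365] [0.4791 0.2378] [0.451  0.2371]
104 310 362 [0.4229 0.2298] [0.4803 0.2311] [0.4516 0.2304]
110 310 362 [0.423  0.2231] [0.4804 0.2243] [0.4517 0.2237]
116 312 358 [0.4253 0.2164] [0.4761 0.2174] [0.4507 0.2169]
lid top edge [0.44396868 0.29426057 0.05      ] under [0.45069678 0.21860815 0.054     ]
[array([ 0.40677884, -0.11837299,  0.025     ]), array([ 0.43939434, -0.11940128,  0.025     ])] -0.031517336413162185
```

Request:
drive_tool(rows=[[[0,0,0.07],[0.2,2.6,-1.5],8.5],[[-0.122,-0.01,0],[0.2,2.6,-1.9],8.5],[[-0.122,-0.01,0],[0.2,2.6,-2.6],8.5],[[-0.122,-0.01,0],[0.2,2.6,-2.6],8.5],[[-0.122,-0.01,0],[0.2,2.6,-2.6],8.5],[[-0.122,-0.01,0],[0.2,2.6,-2.6],8.5],[[0,0,0],[0,0.4,0],8.5]])

```text
clock: 3.08
position: [0.444, 0.3062, 0.0991]
ee_rot: [0.222, 0.646, 0.7, -0.208]
contact_force: [0.4, -0.5, -0.4]
width: 0.0852
gripper_force: 0.0
```

```bash
python3 - <<'E'
from h import *
from scipy.spatial.transform import Rotation as R
s=manip.get_state();r=R.from_quat(np.roll(s['ee_rot'],-1)).as_matrix()
d=r[:,2];print(s['position'],'z',d,'y',r[:,1],s['qpos']);g=np.array([.448,.2555,.029]);print('shift cm',100*(g+.008*d-s['position']))
E
```

```text
[0.4439714  0.30616744 0.09908131] z [ 0.04225697 -0.57710987 -0.81557253] y [ 0.99686864  0.07896242 -0.00422445] [ 0.76727819  0.57304068  1.5691023  -0.4651128   1.44080017  0.85326923]
shift cm [ 0.43666596 -5.52843234 -7.66058942]
```

Request:
drive_tool(rows=[[[0,0,0],[0.1,-1.4,-1.9],8.5],[[0,0,0],[0.1,-1.4,-1.9],8.5],[[0,0,0],[0.1,-1.4,-1.9],8.5],[[0,0,0],[0.1,-1.3,-1.7],8.5],[[0,0,0],[0,0,0],8.5]])

```text
clock: 3.7
position: [0.4488, 0.2476, 0.0312]
ee_rot: [0.222, 0.649, 0.698, -0.204]
contact_force: [-0.2, -0.6, 0.5]
width: 0.0853
gripper_force: 0.0
```

Request:
drive_tool(force=60, rows=[[[0,0,0],[0,0,0],6.5],[[0,0,0],[0,0,0],5.0],[[0,0,0],[0,0,0],5.0],[[0,0,0],[0,0,0],5.0],[[0,0,0],[0,0,0],5.0],[[0,0,0],[0,0,0],5.0]])

```text
clock: 4.45
position: [0.4498, 0.2511, 0.0321]
ee_rot: [0.223, 0.648, 0.7, -0.202]
contact_force: [-0.2, 0.5, 6.6]
width: 0.0539
gripper_force: 62.1
```

The grip landed about 9 mm too high, so I'll open, lower and grip again.

Request:
drive_tool(rows=[[[0,0,0],[0,0,0],8.5],[[0,0,0],[0,0,0],8.5],[[0,0,0],[0,0,0],8.5],[[0,0,0],[0,0,-0.5],8.5],[[0,0,0],[0,0,-0.4],8.5],[[0,0,0],[0,0,0],8.5]])

```text
clock: 5.2
position: [0.4485, 0.2502, 0.0208]
ee_rot: [0.222, 0.648, 0.699, -0.204]
contact_force: [-0.2, -0.4, -0.5]
width: 0.085
gripper_force: 0.0
```

Request:
drive_tool(force=60, rows=[[[0,0,0],[0,0,0],6.5],[[0,0,0],[0,0,0],5.0],[[0,0,0],[0,0,0],5.0],[[0,0,0],[0,0,0],5.0],[[0,0,0],[0,0,0],5.0],[[0,0,0],[0,0,0],5.0]])

```text
clock: 5.95
position: [0.449, 0.2505, 0.0218]
ee_rot: [0.222, 0.648, 0.699, -0.203]
contact_force: [0.2, 0.4, 5.6]
width: 0.0542
gripper_force: 62.6
```

Request:
drive_tool(rows=[[[0,0,0],[0,0,3],5.0],[[0,0,0],[0,0,4],5.0],[[0.1745,0.0138,0],[0,0,2],5.0],[[0.1745,0.0138,0],[0,0,0],5.0],[[0.1745,0.0138,0],[0,0,0],5.0],[[0.1745,0.0138,0],[0,0,0],5.0],[[0.1745,0.0138,0],[0,0,0],5.0],[[0.1745,0.0138,0],[0,0,0],5.0]])

```text
clock: 6.95
position: [0.4488, 0.2502, 0.1117]
ee_rot: [-0.16, 0.663, 0.715, 0.15]
contact_force: [-1.6, -0.4, -2.7]
width: 0.0542
gripper_force: 63.5
```

Request:
drive_tool(rows=[[[0.1745,0.0138,0],[0,0,0],5.0],[[0.1745,0.0138,0],[0,0,0],5.0],[[0.1745,0.0138,0],[0,0,0],5.0],[[0,0,0],[0,0,0],5.0],[[0,0,0],[0,0,0],5.0]])

```text
clock: 7.58
position: [0.4487, 0.2506, 0.1112]
ee_rot: [-0.34, 0.603, 0.65, 0.313]
contact_force: [0.3, -0.2, -1.6]
width: 0.0542
gripper_force: 63.6
```

```bash
python3 - <<'E'
from h import *
from scipy.spatial.transform import Rotation as R
s=manip.get_state();r=R.from_quat(np.roll(s['ee_rot'],-1)).as_matrix()
print(s['position'],'z',r[:,2],'y',r[:,1],s['qpos'],s['width'],s['contact_force']);print('grip pt',s['position']-.008*r[:,2])
a=snap('side','g1.png');b=snap('scene','g2.png')
cv2.imwrite('pics/g.png',np.hstack([cv2.resize(a[150:380,160:390],(400,400)),cv2.resize(b[150:350,150:350],(400,400))])[:,:,::-1])
E
```

```text
[0.44867038 0.2505514  0.11115307] z [-0.06336109  0.81728171 -0.57274426] y [ 0.99713489  0.0756051  -0.00242496] [-0.22861923  0.47044096  2.08641291  0.98195408  1.22251521 -0.97349928] 0.054217878358363704 [ 0.28774248 -0.19924029 -1.56728179]
grip pt [0.44917727 0.24401315 0.11573503]
```

View pics/g.png

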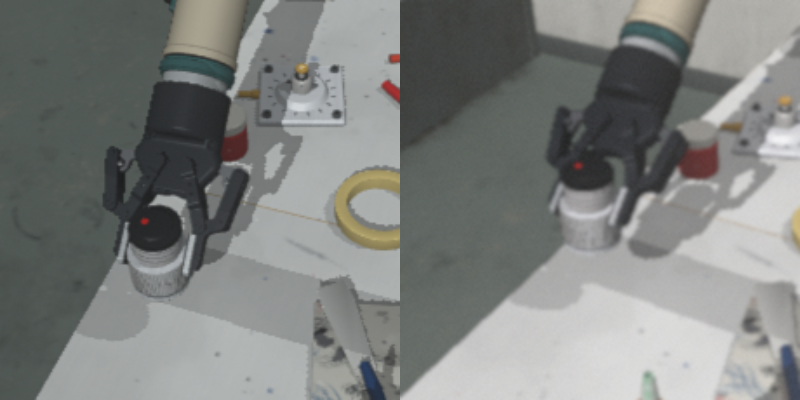

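Both views show the cup held upright with its lid on top, clear of the jar. I'll set it on the bench and regrip from above.

Request:
drive_tool(rows=[[[0,0,0],[-0.5,0,-2],5.0],[[0,0,0],[-0.5,0,-2.5],5.0],[[0,0,0],[0,0,-2],5.0],[[0,0,0],[0,0,-0.5],5.0],[[0,0,0],[0,0,0],5.0],[[0,0,0],[0,0,-0.2],5.0],[[0,0,0],[0,0,0],5.0]])

```text
clock: 8.55
position: [0.439, 0.2505, 0.0398]
ee_rot: [-0.34, 0.603, 0.65, 0.315]
contact_force: [-0.8, 0.4, -0.6]
width: 0.0542
gripper_force: 63.6
```

Request:
drive_tool(rows=[[[0,0,0],[0,0,-0.15],5.0],[[0,0,0],[0,0,-0.1],5.0],[[0,0,0],[0,0,0],5.0]])

```text
clock: 8.93
position: [0.4388, 0.2504, 0.0367]
ee_rot: [-0.34, 0.603, 0.649, 0.314]
contact_force: [-0.2, 0.2, -1.5]
width: 0.0541
gripper_force: 63.6
```

Request:
drive_tool(rows=[[[0,0,0],[0,0,-0.15],5.0],[[0,0,0],[0,0,-0.1],5.0],[[0,0,0],[0,0,0],5.0]])

```text
clock: 9.3
position: [0.4387, 0.2505, 0.0342]
ee_rot: [-0.34, 0.603, 0.65, 0.314]
contact_force: [-0.8, 0.2, -1.7]
width: 0.0542
gripper_force: 63.6
```

Request:
drive_tool(rows=[[[0,0,0],[0,0,-0.1],5.0],[[0,0,0],[0,0,-0.05],5.0],[[0,0,0],[0,0,0],5.0]])

```text
clock: 9.68
position: [0.4388, 0.2505, 0.0328]
ee_rot: [-0.34, 0.603, 0.65, 0.314]
contact_force: [-0.3, -0.6, -1.0]
width: 0.0544
gripper_force: 63.6
```

Request:
drive_tool(rows=[[[0,0,0],[0,0,-0.15],5.0],[[0,0,0],[0,0,0],5.0],[[0,0,0],[0,0,0],5.0]])

```text
clock: 10.05
position: [0.4389, 0.2507, 0.0319]
ee_rot: [-0.341, 0.603, 0.649, 0.315]
contact_force: [0.3, -1.8, 2.9]
width: 0.054
gripper_force: 64.1
```

Request:
drive_tool(rows=[[[0,0,0],[0,0,-0.1],5.0],[[0,0,0],[0,0,0],5.0]])

```text
clock: 10.3
position: [0.4388, 0.2509, 0.0318]
ee_rot: [-0.341, 0.602, 0.649, 0.316]
contact_force: [0.0, -4.2, 8.7]
width: 0.0542
gripper_force: 64.6
```

Request:
drive_tool(rows=[[[0,0,0],[0,0,0.1],8.5],[[0,0,0],[0,0,0],8.5],[[0,0,0],[0,0,0],8.5],[[0,0,0],[0.2,-2.2,1.5],8.5],[[0,0,0],[0.2,-3.3,2.3],8.5],[[0,0,0],[0.2,-3.3,2.3],8.5],[[0,0,0],[0,0,4],8.5],[[-0.16,-0.0125,0],[0,0,5],8.5]])

```text
clock: 11.3
position: [0.4455, 0.1603, 0.1807]
ee_rot: [-0.288, 0.629, 0.672, 0.263]
contact_force: [1.1, -0.0, 1.0]
width: 0.0847
gripper_force: 0.0
```

Request:
drive_tool(rows=[[[-0.16,-0.0125,0],[0,0.5,2],8.5],[[-0.16,-0.0125,0],[0,0.5,0],8.5],[[-0.16,-0.0125,0],[0,0.5,0],8.5],[[-0.16,-0.0125,0],[0,0.5,0],8.5],[[-0.16,-0.0125,0],[0,0.5,0],8.5],[[0,0,0],[0,0,0],8.5]])

```text
clock: 12.05
position: [0.4438, 0.1905, 0.2023]
ee_rot: [-0.0, 0.677, 0.736, 0.001]
contact_force: [0.3, -0.7, -0.1]
width: 0.0851
gripper_force: 0.0
```

```bash
python3 - <<'E'
from h import *
from scipy.spatial.transform import Rotation as R
s=manip.get_state();c=eyes.get_calibration('wrist');im=snap('wrist','i.png')
r=R.from_quat(np.roll(s['ee_rot'],-1)).as_matrix()
print(s['position'],'z',r[:,2],'y',r[:,1],s['qpos'])
m=(im.max(2)<60).astype(np.uint8)
n,l,st,ce=cv2.connectedComponentsWithStats(m)
for i in range(1,n):
    if st[i,4]>150: print(st[i],ce[i],np.round(onz('wrist',ce[i],.08,c),4))
E
```

```text
[0.44379509 0.1904654  0.20234545] z [ 7.23038526e-04  1.11269783e-03 -9.99999120e-01] y [9.96617773e-01 8.21727104e-02 8.12027158e-04] [2.60541053e-01 1.64656112e-01 1.75882491e+00 9.47532753e-04
 1.21712651e+00 1.77947397e-01]
[ 292  106   56   55 2303] [318.983934   132.87190621] [0.4401 0.2444 0.08  ]
[   36   246   604   154 45967] [327.24804751 347.61391868] [0.467  0.0265 0.08  ]
```

View pics/i.png

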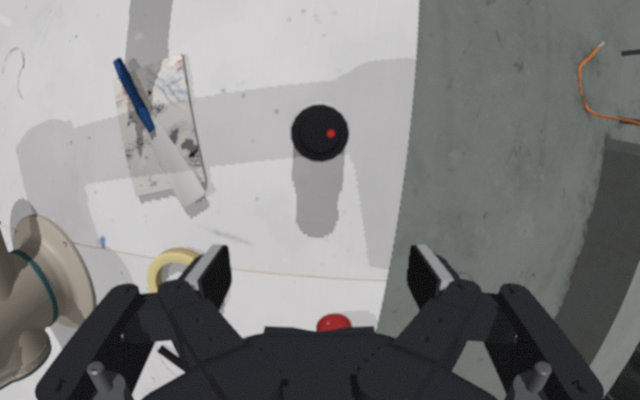

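The wrist view shows the cup standing, with its lid at (319,133), which gives (0.440, 0.244). I'll go over it and grip vertically.

Request:
drive_tool(rows=[[[0,0,0],[-0.2,2.7,-1],8.5],[[0,0,0],[-0.2,2.7,-2],8.5],[[0,0,0],[0,0,-4],8.5],[[0,0,0],[0,0,-4],8.5],[[0,0,0],[0,0,-4],8.5],[[0,0,0],[0,0,-2],8.5],[[0,0,0],[0,0,0],8.5]])

```text
clock: 12.98
position: [0.4395, 0.239, 0.0305]
ee_rot: [-0.001, 0.681, 0.732, -0.002]
contact_force: [0.1, -0.2, 0.6]
width: 0.0851
gripper_force: 0.0
```

Request:
drive_tool(force=80, rows=[[[0,0,0],[0,0,-0.2],6.5],[[0,0,0],[0,0,0],5.0],[[0,0,0],[0,0,0],5.0],[[0,0,0],[0,0,0],5.0],[[0,0,0],[0,0,0],5.0]])

```text
clock: 13.6
position: [0.4416, 0.2413, 0.0318]
ee_rot: [0.001, 0.68, 0.733, 0.001]
contact_force: [-1.0, -2.1, 6.9]
width: 0.0535
gripper_force: 83.9
```

Request:
drive_tool(rows=[[[0,0,0],[0,0,0],8.5],[[0,0,0],[0,0,0],8.5],[[0,0,0],[0,0,0],8.5],[[0,0,0],[0,0,0],8.5]])

```text
clock: 14.1
position: [0.4407, 0.2415, 0.0302]
ee_rot: [0.0, 0.68, 0.733, 0.0]
contact_force: [0.4, -0.2, -0.3]
width: 0.0851
gripper_force: 0.0
```

Request:
drive_tool(force=80, rows=[[[0,0,0],[-0.1,0.28,0],8.5],[[0,0,0],[0,0,0],6.5],[[0,0,0],[0,0,0],5.0],[[0,0,0],[0,0,0],5.0],[[0,0,0],[0,0,0],5.0],[[0,0,0],[0,0,0],5.0]])

```text
clock: 14.85
position: [0.4402, 0.2445, 0.031]
ee_rot: [0.0, 0.68, 0.733, 0.001]
contact_force: [-0.2, -0.5, 5.7]
width: 0.0536
gripper_force: 83.0
```

Request:
drive_tool(rows=[[[0,0,0],[0,0,4],5.0],[[0,0,0],[0,-2,5],5.0],[[0,0,0],[-0.2,-4,5],5.0],[[0,0,0],[-0.2,-4.5,0],5.0],[[0,0,0],[-0.2,-4.5,0],5.0],[[0,0,0],[-0.2,-4.5,0],5.0],[[0,0,0],[-0.2,-4.5,0],5.0],[[0,0,0],[-0.2,-4.5,0],5.0]])

```text
clock: 15.85
position: [0.4272, -0.0411, 0.1689]
ee_rot: [-0.0, 0.68, 0.733, 0.0]
contact_force: [0.4, -0.0, -1.9]
width: 0.0535
gripper_force: 85.0
```

Request:
drive_tool(rows=[[[0,0,0],[-0.2,-4.5,0],5.0],[[0,0,0],[-0.2,-4.5,0],5.0],[[0,0,0],[-0.2,-4.5,0],5.0],[[0,0,0],[-0.2,-3,0],5.0],[[0,0,0],[0,0,0],5.0],[[0,0,0],[0,0,0],5.0]])

```text
clock: 16.6
position: [0.4193, -0.204, 0.1687]
ee_rot: [-0.001, 0.68, 0.733, 0.001]
contact_force: [0.6, 0.4, -1.9]
width: 0.0537
gripper_force: 84.9
```

```bash
python3 - <<'E'
from h import *
s=manip.get_state();c=eyes.get_calibration('wrist');im=snap('wrist','j.png');np.save('jv.npy',c['view'])
print(s['position'],s['ee_rot'],s['width'],s['qd'].round(3))
K=np.array(c['camera_matrix']);V=np.array(c['view'])
p=V[:3,:3]@np.array([.423,-.117,.03])+V[:3,3];v=np.array([p[0],-p[1],-p[2]]);th=np.arccos(v[2]/np.linalg.norm(v));u=v[:2]/np.hypot(*v[:2])*th*K[0,0]+K[:2,2]
print(u);x,y=max(0,int(u[0])-75),max(0,int(u[1])-75);print(x,y)
cv2.imwrite('pics/k.png',cv2.resize(im[y:y+150,x:x+150,::-1],(600,600),interpolation=cv2.INTER_CUBIC))
E
```

```text
[ 0.41925747 -0.2040055   0.16865433] [-7.51266787e-04  6.80240102e-01  7.32988693e-01  6.44217249e-04] 0.05373915708092 [ 0.016 -0.008  0.005 -0.002 -0.001  0.   ]
[330.12087207  95.08278217]
255 20
```

View pics/k.png

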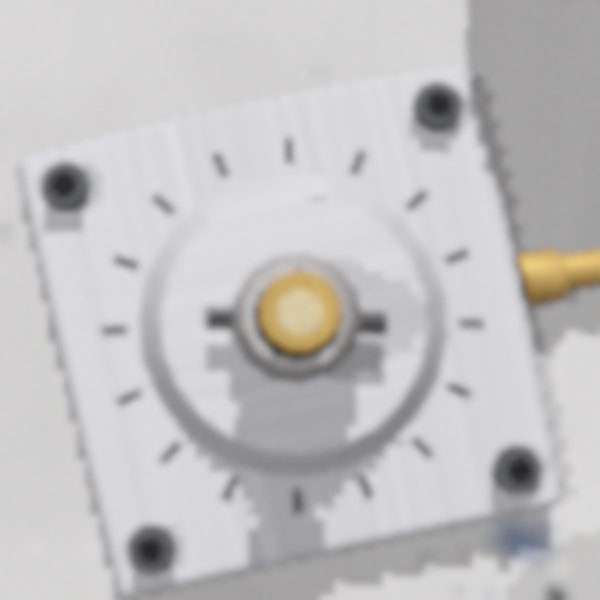

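The crop shows the pin level from (206,319) to (385,323), the spigot ring at (297,318), the poppet at (299,312), and the screws at (65,187), (437,107), (518,470) and (151,549).

```bash
python3 - <<'E'
from h import *
c=dict(camera_matrix=eyes.get_calibration('wrist')['camera_matrix'],view=np.load('jv.npy'))
f=lambda x,y,z:onz('wrist',(255+(x+.5)/4-.5,20+(y+.5)/4-.5),z,c)
print('screws',np.mean([f(*p,.015) for p in((65,187),(437,107),(518,470),(151,549))],0))
print('spigot',f(297,318,.038),'poppet',f(299,312,.053))
a,b=f(206,319,.025),f(385,323,.025);v=b-a;print('pin',(a+b)/2,np.linalg.norm(v),np.arctan2(v[1],v[0]))
E
```

```text
screws [ 0.42201421 -0.12095381  0.015     ]
spigot [ 0.42198061 -0.12115382  0.038     ] poppet [ 0.42186449 -0.12092737  0.053     ]
pin [ 0.42209907 -0.12082241  0.025     ] 0.039207604968847044 0.058575069983034966
```

Request:
drive_tool(rows=[[[0,0,0],[0.13,4.1,0],5.0],[[0,0,0],[0.14,4.2,0],5.0],[[0,0,0],[0,0,-3],5.0],[[0,0,0],[0,0,-3],5.0],[[0,0,0],[0,0,-0.8],5.0],[[0,0,0],[0,0,0],5.0],[[0,0,0],[0,0,0],5.0]])

```text
clock: 17.52
position: [0.4234, -0.122, 0.1021]
ee_rot: [0.001, 0.68, 0.733, 0.001]
contact_force: [-0.1, -0.5, -2.1]
width: 0.0536
gripper_force: 84.9
```

Request:
drive_tool(rows=[[[0,0,0],[-0.14,0.1,-1],5.0],[[0,0,0],[0,0,-1],5.0],[[0,0,0],[0,0,-0.8],5.0],[[0,0,0],[0,0,-0.5],5.0],[[0,0,0],[0,0,0],5.0]])

```text
clock: 18.15
position: [0.4208, -0.1206, 0.0676]
ee_rot: [-0.0, 0.68, 0.733, 0.0]
contact_force: [-0.2, 0.0, -1.2]
width: 0.054
gripper_force: 84.9
```

Request:
drive_tool(rows=[[[0,0,0],[0,0,-0.3],5.0],[[0,0,0],[0,0,-0.3],5.0],[[0,0,0],[0,0,-0.2],5.0],[[0,0,0],[0,0,0],5.0]])

```text
clock: 18.65
position: [0.421, -0.1207, 0.06]
ee_rot: [0.0, 0.68, 0.733, 0.0]
contact_force: [0.2, 0.2, -1.6]
width: 0.0538
gripper_force: 84.9
```

Request:
drive_tool(rows=[[[0,0,0],[0,0,-0.2],5.0],[[0,0,0],[0,0,-0.2],5.0],[[0,0,0],[0,0,0],5.0]])

```text
clock: 19.02
position: [0.4212, -0.1208, 0.0561]
ee_rot: [0.0, 0.68, 0.733, 0.0]
contact_force: [-0.3, 0.6, -1.2]
width: 0.0535
gripper_force: 84.9
```

Request:
drive_tool(rows=[[[0,0,0],[0,0,-0.15],5.0],[[0,0,0],[0,0,-0.15],5.0],[[0,0,0],[0,0,0],5.0]])

```text
clock: 19.4
position: [0.4212, -0.1208, 0.0533]
ee_rot: [0.0, 0.68, 0.733, 0.001]
contact_force: [-0.5, 0.2, 4.6]
width: 0.0535
gripper_force: 85.1
```

Request:
drive_tool(rows=[[[0,0,0],[0,0,-0.1],5.0],[[0,0,0],[0,0,-0.1],5.0],[[0,0,0],[0,0,0],5.0]])

```text
clock: 19.77
position: [0.4212, -0.1208, 0.0514]
ee_rot: [0.0, 0.68, 0.733, 0.001]
contact_force: [-1.5, 0.4, 7.1]
width: 0.0534
gripper_force: 85.3
```

The force rises gently while the cup keeps following, so it's the spring: the keyways have already dropped over the pin. Pushing on to the seat.

Request:
drive_tool(rows=[[[0,0,0],[0,0,-0.1],5.0],[[0,0,0],[0,0,-0.1],5.0],[[0,0,0],[0,0,0],5.0]])

```text
clock: 20.15
position: [0.4212, -0.1208, 0.0496]
ee_rot: [0.0, 0.68, 0.733, 0.001]
contact_force: [-1.7, 0.1, 7.9]
width: 0.0533
gripper_force: 85.5
```

Request:
drive_tool(rows=[[[0,0,0],[0,0,-0.1],5.0],[[0,0,0],[0,0,-0.05],5.0],[[0,0,0],[0,0,0],5.0]])

```text
clock: 20.52
position: [0.4212, -0.1208, 0.049]
ee_rot: [0.0, 0.68, 0.733, 0.001]
contact_force: [-4.8, 2.4, 17.4]
width: 0.0535
gripper_force: 86.8
```

Request:
drive_tool(rows=[[[0,0,0],[0,0,-0.05],5.0],[[0,0,0],[0,0,0],5.0],[[0,0,0],[0,0,0],5.0],[[0,0,0],[0,0,0],5.0]])

```text
clock: 21.02
position: [0.4212, -0.1208, 0.049]
ee_rot: [0.001, 0.68, 0.733, 0.001]
contact_force: [-5.5, 1.7, 21.8]
width: 0.0538
gripper_force: 87.0
```

```bash
python3 - <<'E'
from h import *
a=snap('side','l1.png')
cv2.imwrite('pics/l.png',cv2.resize(a[110:260,230:430,::-1],(800,600)))
E
```

```text
(no output)
```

View pics/l.png

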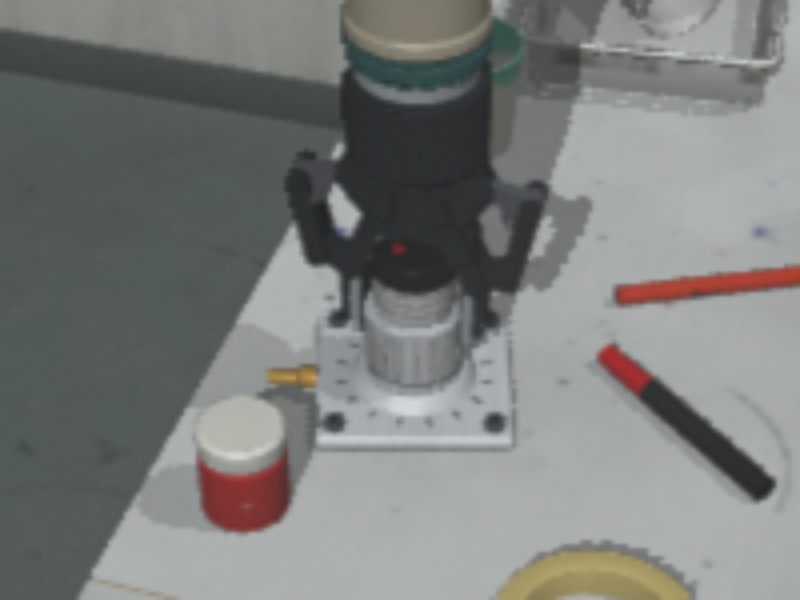

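The picture shows the cup upright on the seat (collar bottom at about (415,385) in the crop), still held, with the jar and tub undisturbed. Handing it in.

```bash
python3 -c "
from rig import job;print(job.sign_off())"
```

```text
the job is handed in; nothing more can be done
None
```

The cup is upright and pushed home on the rinse port's seat, with the gripper still holding it down at about 22 N; I handed the job in at about 21 s, but the sign-off returned no verdict.

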